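# Index the blade carrier through the guard arch

## Robot

A 7-joint arm with a two-finger parallel gripper is mounted at the origin on the work surface. World frame = base frame: x ahead of the robot, y to its left, z up, the work surface at z = 0. Lengths are in m, angles in rad, forces in N, time in s.
With the tool pointing down it reaches from about 0.425 to 0.875 m from the base axis. Payload 9.9 kg.
Tool frame: the origin (TCP) lies midway between the tips of the shut fingers; the grasp point (between the pads) lies 19 mm behind it; z points along the fingers, y is the line along which they close (so a half turn about z gives the same grasp; the last joint's range is limited). The gripper opens to 85 mm and grips with 20 to 120 N. Pads are 22 mm wide; open, the fingers measure 114 mm over their backs; the gripper's body (76 mm by 85 mm) begins 54 mm behind the grasp point. The pads swing forward as they close: fully open they stand 13 mm farther back than shut.
Start: joints at [1.233, 0.576, 0.025, 1.437, -0.015, 1.129, -0.057], TCP at [0.169, -0.653, 0.231] pointing down, gripper open.
Joint ranges: [-2.76, 2.76], [-0.34, 2.15], [-1.52, 1.57], [0.19, 2.46], [-1.09, 4.23], [0.17, 1.99], [-2.82, 2.82]. Speed limits (rad/s): [2.22, 2.22, 3.01, 3.01, 3.14, 3.14, 3.14].

## Interface

Orientations are given as a 3x3 rotation matrix whose columns are the frame's x, y, z axes.
In Python, from plant import observe, grab_frame, camera_info, hand_in gives the robot as it stands.
- The arm moves only by the tool drive_tool, never from a script. Its argument "deltas" is a list of rows, each an object with "delta_pos": the shift along the tool's x, y, z in m, a list of three; "rotation": the turn, a rotation vector about the tool's x, y, z in degrees, a list of three; "claw": the finger opening in m, from 0 to 0.0854. In form: [{"delta_pos": [dx, dy, dz], "rotation": [rx, ry, rz], "claw": claw}, ...]. A call has 1 to 5 rows; each row shifts and turns the commanded pose from where the row before left it, along the tool's axes as they then stand; what a row does not reach is not made up. A row lasts 1/8 s, in which the tool goes at most 62.5 mm and 10.7 degrees, less where a joint would pass 70% of its speed; a pose out of reach is approached as far as the arm can. A call with a gripper value outside its range is refused whole. The fingers move at their own pace and stop on an object; "newtons" is the grip in N (left out, the last holds). Time passes only in rows, so rows that do not move let the fingers close. It gives the time, the measured TCP pose, the force, the opening and the grip force at its end, in the units of the state.
- observe(): the state, without advancing time (a new reading comes with each control period).
- grab_frame(name): name is "side" or "top" or "wrist"; returns (picture, depth): 420x560x3 uint8, red, green, blue; 420x560 float32, m along the optical axis (not along the pixel's ray), 0 where there is no reading.
- camera_info(name): a dict with "vertical_fov" (degrees; the focal length in pixels is half the picture's height over the tangent of half this angle, whatever the lens; pixels are square), "cx", "cy" (the principal point, pixels), "distortion" ([k1, k2, p1, p2, k3] as OpenCV has them; the pictures are not rectified), "R" (3x3) and "t" (3): a world point X has camera coordinates R X + t. Camera axes: x right, y down, z forward; pixel columns grow to the right and rows downward; lengths in m; the calibration is good to about 2 mm. A picture is of the moment at which its call begins: read the wrist's pose just before it. camera_info takes no time and is no camera call; for the wrist camera it gives the pose at the moment of the call.
- hand_in(): hands the job in; it is judged then, once.
The state is a dict: "t": time; "q": joint angles; "joint_vel": joint speeds; "tau": joint torques, N m; "position": TCP position; "orientation": TCP orientation; "force": force on the tool from outside, world axes, zero at the start; "torque": the same for the moment, N m; "gripper_width": finger opening in m; "finger_force": force on a finger pad.
Only numpy, scipy, OpenCV 4.12 (cv2) and the standard library are available. Lean on these libraries where they do the work, as an engineer would, in place of code of your own. Each camera call takes 0.05 s, during which the arm holds its last target. There are 200 camera calls.

## Task

First draw the stop pin up out of its bore beside the rail and park it in the side notch of the pin rest (the small stand with a forked top plate), hanging upright by its head with the shank well into the notch. Then move the blade carrier along the rail, through the guard arch, until it sits in the detent of the next station; only the carrier fits under the arch, so you have to bring it up to there by one of its posts, let go, and take it again by the other post beyond. Leave the pin parked and the other things on the bench where they are.

Things in the scene. Friction and masses are not known exactly. Their poses are not given: they have to be found in the camera images.
- slide: fixed feed slide: dark steel bed 440 long and 146 wide with a rail along its y axis at x = 0. Origin on the table under the rail's middle; y points along the rail towards the next station, -x is the side nearer the robot, z up. The near strip of the bed (x = -76 to -28 mm) is 26 mm high
- arch (a point): centre of the top of the green sheet-steel guard arch fixed across the rail, 96 mm above the table; it covers y = -30 to 30 mm of the slide, underside 90 mm high, legs at x = +-65 to 71 mm. The carrier with its posts passes under it, fingers do not
- carrier (a joint): position of the blade carrier along the slide's +y, in m: 0 at the first station's detent, 0.160 at the next one's; range -0.02 to 0.20, starts between -0.015 and 0. A spring ball makes the detent: about 5 N to leave it, and it draws the carrier in over the last 3 mm. About 2 N moves the carrier in between
- deck (a point): centre of the carrier's deck top, 42 mm above the table: aluminium, 60 wide, 180 long along the rail, with a flat steel blade blank clamped on it (clamp up to 59 mm high) and an upright post near each end. A lug on its near side (to 59 mm from the rail's axis, 30 to 42 mm high) runs into the stop pin while that is in the bore
- tail_post (a point): centre of the top of the rear post (towards the slide's -y): steel, 16 mm diameter, stands 40 mm above the deck, top 82 mm above the table. It passes under the arch, fingers do not; at the next station it is under the arch
- lead_post (a point): centre of the top of the front post (towards the slide's +y), same size, 150 mm ahead of the rear one; at the start it is under the arch
- pin: loose steel stop pin, upright: shank 10 mm diameter and 62 mm long, above it a dark round head 24 mm diameter and 32 mm high (total 94 mm, 80 g); origin at the shank's lower end, z up to the head. Starts in the bore with its lower end 6 mm above the table
- bore_mouth (a point): centre of the mouth of the pin's bore, 13 mm diameter, 20 mm deep, 26 mm above the table, in the near strip of the slide
- rest: fixed pin rest, at one end of the slide: steel foot 75 x 60 x 8 mm, a column at its back and a horizontal fork plate 55 mm wide, 8 mm thick, top 80 mm above the table. The notch is a slot 15 mm wide along the rest's x axis, at y = 0, open at the front (-x) edge at x = -35 mm, closed at x = 0. Origin under the foot's centre, on the table
- notch (a point): on the fork plate's top, 80 mm above the table: where the pin's axis is when the shank is fully home in the notch (6 mm from the slot's closed end). The head's underside rests on the plate, so the pin's lower end hangs 18 mm above the table; slide the shank in from the rest's -x side
- whetstone: bystander: terracotta whetstone on a wooden base 180 x 75 x 34 mm, at the other end of the slide; origin under its centre
- spray_can: bystander: can 52 mm diameter, 160 high, beyond the slide; origin under its centre
- oil_bottle: bystander: white bottle 44 mm diameter, 120 high, beyond the slide; origin under its centre
- wrench: bystander: small wrench 120 mm long lying on the far side of the slide's bed, 12 mm above the table; origin under its middle
- brush: bystander: brush 160 mm long lying between robot and slide; origin under its middle
- screwdriver: bystander: screwdriver 180 mm long lying between robot and slide; origin under its middle
- tape: bystander: roll of tape 70 mm diameter, 25 high, between robot and slide; origin under its centre
Mind the look-alikes: they are no part of the job. Several things look just like the rest: the one meant starts farthest to the robot's left.

How it is judged:
By the outcome, as a careful person would: the job done as asked, in the order asked, and still so for the second after the job is handed in, with the robot touching nothing.
It also fails if it takes over 59 s, if anything falls off the work surface, if the arm or the gripper's body presses on something with over 40 N, if the wrist force passes 120 N, or if a joint passes its speed limit or range.

## Working session

There is one attempt and no reset: what is moved stays moved. The work goes in short steps, Python scripts to look and compute and a tool call to move; the robot and the scene stay as the last step left them, time stands still between calls to the robot, and variables do not carry over. Pictures are saved under pics/ and viewed, at most 10 in all, crops included, and the job is handed in when it is done.

Besides the shell and the picture viewer there is one more tool, called after ">>>" as a command line: name --argument value ..., lists and objects as JSON in quotes. drive_tool: Moves the arm, as the interface text tells. Its arguments: {"type":"object","properties":{"deltas":{"type":"array","items":{"type":"object","properties":{"delta_pos":{"type":"array","items":{"type":"number"}},"rotation":{"type":"array","items":{"type":"number"}},"claw":{"type":"number"}}}},"newtons":{"type":"number"}},"required":["deltas"]}

```bash
ls; mkdir -p pics; cat > h.py <<'E'
import numpy as np,cv2
from plant import observe,grab_frame,camera_info,hand_in
def K(c):
    f=210/np.tan(np.radians(c["vertical_fov"])/2)
    return np.array([[f,0,c["cx"]],[0,f,c["cy"]],[0,0,1.]])
def ray(c,uv):
    n=cv2.undistortPoints(np.array(uv,float).reshape(-1,1,2),K(c),np.array(c["distortion"],float)).reshape(-1,2)
    R=np.array(c["R"]);t=np.array(c["t"])
    d=np.c_[n,np.ones(len(n))]@R
    return -R.T@t,d
def atz(c,uv,z):
    o,d=ray(c,uv); z=np.array(z,float)
    return o+d*((z-o[2])/d[:,2])[:,None]
def proj(c,X):
    R=np.array(c["R"]);
    return cv2.projectPoints(np.array(X,float).reshape(-1,1,3),cv2.Rodrigues(R)[0],np.array(c["t"],float),K(c),np.array(c["distortion"],float))[0].reshape(-1,2)
def save(n,img,crop=None,s=1):
    if crop: img=img[crop[1]:crop[3],crop[0]:crop[2]]
    cv2.imwrite('pics/'+n,cv2.resize(img[:,:,::-1],None,fx=s,fy=s,interpolation=cv2.INTER_CUBIC))
E
python3 - <<'E'
from h import *
import pickle
D={}
for n in("top","side"):
    a,d=grab_frame(n);c=camera_info(n);D[n]=(a,d,c);save(n+'0.png',a,None,1.4)
    print(n,c)
pickle.dump(D,open('D.pkl','wb'))
o=observe();print(o['position'],o['orientation'],o['t'],o['gripper_width'])
E
```

```text
pics
top {'vertical_fov': 43.27261068475797, 'cx': 288.20970116242086, 'cy': 212.32936441231124, 'distortion': array([-0.06735675,  0.        ,  0.        ,  0.        ,  0.        ]), 'R': array([[-5.35571265e-02, -9.98564620e-01, -5.78367604e-04],
       [-9.76319741e-01,  5.24855981e-02, -2.09869069e-01],
       [ 2.09598183e-01, -1.06753126e-02, -9.77729328e-01]]), 't': array([0.00618675, 0.51640138, 1.42724166])}
side {'vertical_fov': 52.55479990303311, 'cx': 271.51089888381335, 'cy': 205.7579280016186, 'distortion': array([-0.0697324,  0.       ,  0.       ,  0.       ,  0.       ]), 'R': array([[ 9.66369168e-01, -2.57158557e-01,  3.28372829e-04],
       [-1.67900327e-01, -6.31914252e-01, -7.56633239e-01],
       [ 1.94782216e-01,  7.31131900e-01, -6.53839456e-01]]), 't': array([-0.48980409,  0.14251365,  0.89445219])}
[ 0.16941728 -0.65297122  0.23054054] [[ 9.67957557e-01  2.51113498e-01 -4.22627393e-04]
 [ 2.51113848e-01 -9.67956516e-01  1.42037909e-03]
 [-5.24085760e-05 -1.48099427e-03 -9.99998902e-01]] 0.1 0.08576796873446654
```

View pics/top0.png

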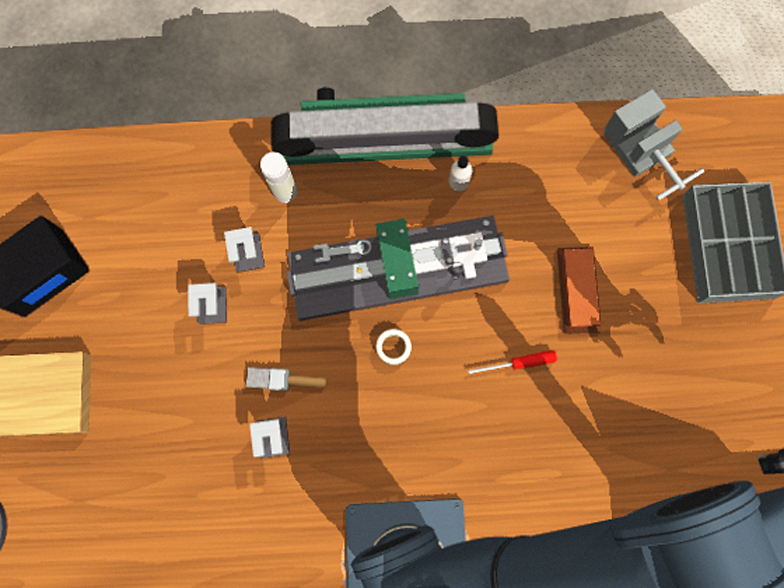

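View pics/side0.png

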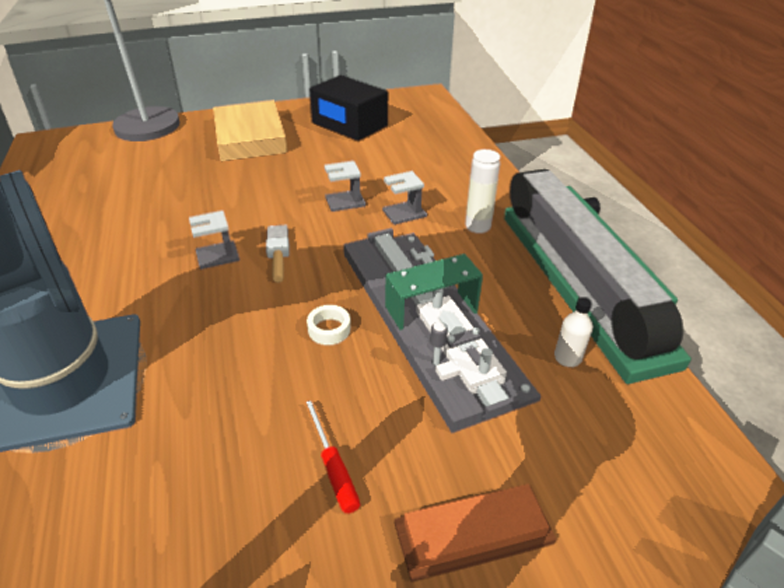

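The top view shows three look-alike rests at (241,247), (207,300) and (268,438). Image left is robot left (+y), so the one at (207,300) fits the description. I'll confirm that in an enlarged crop.

```bash
python3 - <<'E'
from h import *
import pickle
D=pickle.load(open('D.pkl','rb'))
a,d,c=D['top']
print(atz(c,np.array([[241,247],[207,300],[268,438]])/1.4,.08))
save('top_slide.png',a,(200,150,370,232),4.7)
save('top_rest.png',a,(125,155,195,235),7)
a,d,c=D['side']
save('side_slide.png',a,(240,160,390,310),4)
E
```

```text
[[0.6307774  0.29798716 0.08      ]
 [0.52588001 0.36617453 0.08      ]
 [0.25176393 0.24999817 0.08      ]]
```

View pics/top_slide.png

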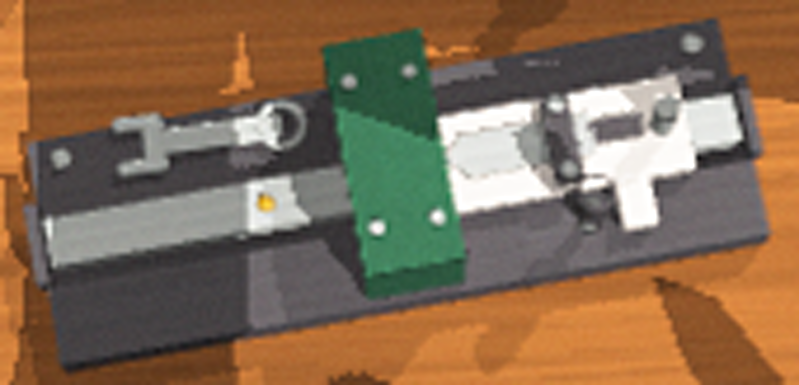

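View pics/top_rest.png

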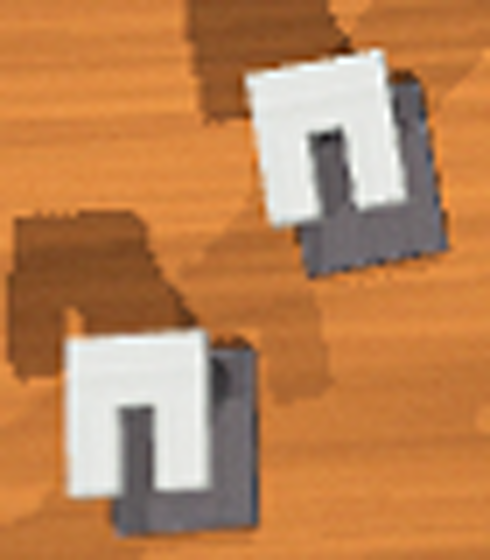

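View pics/side_slide.png

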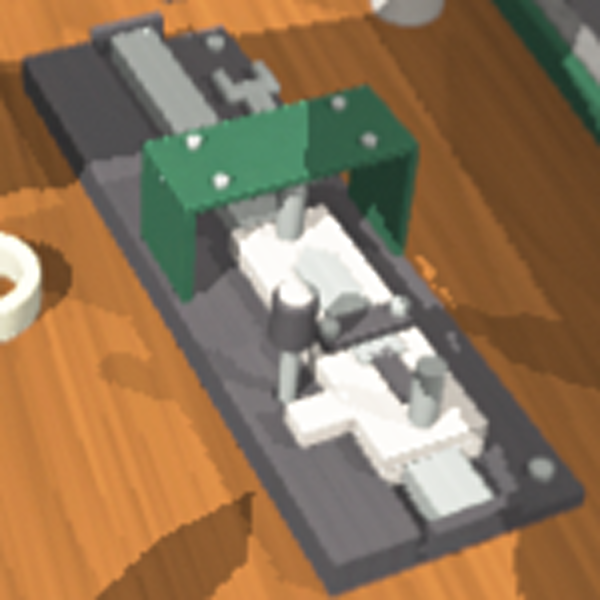

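The top crop shows the pin head near (597,200), just left of the carrier's lug. The tail post top is near (664,106), and the arch screws are at (349,81), (409,71), (377,228) and (437,216). In the side crop the head top is at (294,293) and the tail post top at (430,365). In the rest crop the lower-left fork is the one farthest left, with its slot mid at (137,494) front and (137,406) closed end.

```bash
python3 - <<'E'
from h import *
import pickle
np.set_printoptions(precision=4,suppress=True)
D=pickle.load(open('D.pkl','rb'))
T=D['top'];S=D['side']
def un(p,off,s): return (np.array(p,float)+.5)/s-.5+np.array(off)
def tri(z,p,q): pass
sc=un([[349,81],[409,71],[377,228],[437,216]],(200,150),4.7)
A=atz(T[2],sc,.096);print('arch screws',A,A.mean(0))
sc2=un([[194,142],[222,181],[339,103],[370,140]],(240,160),4)
B=atz(S[2],sc2,.096);print('side',B,B.mean(0))
tl=A[:2].mean(0)-A[2:].mean(0);
ang=lambda v:np.degrees(np.arctan2(v[1],v[0]))
print('x axis ang',ang(tl))
v=B[2:].mean(0)-B[:2].mean(0);print('x axis side',ang(v))
near=atz(T[2],un([[65,369],[768,240]],(200,150),4.7),[.0])
print('near edge z0',near,ang(near[0]-near[1])-90,np.linalg.norm(near[0]-near[1]))
near=atz(T[2],un([[66,358],[766,232]],(200,150),4.7),[.026])
print('post top',atz(T[2],un([[664,104]],(200,150),4.7),.082),atz(S[2],un([[430,364]],(240,160),4),.082))
print('head top',atz(T[2],un([[597,199]],(200,150),4.7),.100),atz(S[2],un([[294,293]],(240,160),4),.100))
R=atz(T[2],un([[68,497],[66,340],[207,331],[213,491],[137,494],[137,406]],(125,155),7),.08)
print('rest',R);print(ang(R[1]-R[0]),ang(R[2]-R[3]),ang(R[5]-R[4]),ang(R[1]-R[2])-90,ang(R[0]-R[3])-90,[np.linalg.norm(R[i]-R[j]) for i,j in((0,1),(2,3),(1,2),(0,3))])
# depth cloud near objects
for n,(a,d,c) in D.items():
    h,w=d.shape
    v,u=np.mgrid[:h,:w];o,r=ray(c,np.stack([u,v],-1).reshape(-1,2));P=o+r*d.reshape(-1,1)
    ok=d.ravel()>0
    for nm,(x,y),rad,z in(('rest',(.52,.366),.06,(.074,.086)),('head',tuple(atz(S[2],un([[294,293]],(240,160),4),.1)[0,:2]),.03,(.09,.106)),('arch',tuple(A.mean(0)[:2]),.12,(.091,.102))):
        m=ok&(np.hypot(P[:,0]-x,P[:,1]-y)<rad)&(P[:,2]>z[0])&(P[:,2]<z[1])
        q=P[m]
        if len(q)>8:
            b=cv2.minAreaRect(q[:,:2].astype(np.float32)*1000)
            print(n,nm,len(q),q.mean(0),b)
E
```

```text
arch screws [[ 0.6381  0.0118  0.096 ]
 [ 0.6423 -0.0239  0.096 ]
 [ 0.5481 -0.0003  0.096 ]
 [ 0.5534 -0.0355  0.096 ]] [ 0.5955 -0.012   0.096 ]
side [[ 0.5456  0.0028  0.096 ]
 [ 0.5507 -0.0327  0.096 ]
 [ 0.6353  0.0152  0.096 ]
 [ 0.6404 -0.0205  0.096 ]] [ 0.593  -0.0088  0.096 ]
x axis ang 7.528881140269335
x axis side 7.79341644806141
near edge z0 [[ 0.4927  0.1963  0.    ]
 [ 0.5508 -0.2423  0.    ]] 7.5440645412958816 0.4423749240764058
post top [[ 0.6182 -0.1745  0.082 ]] [[ 0.6138 -0.1751  0.082 ]]
head top [[ 0.5576 -0.129   0.1   ]] [[ 0.5584 -0.1278  0.1   ]]
rest [[0.4961 0.4038 0.08  ]
 [0.5596 0.4051 0.08  ]
 [0.5602 0.3487 0.08  ]
 [0.4955 0.3463 0.08  ]
 [0.4959 0.3764 0.08  ]
 [0.5313 0.3765 0.08  ]]
1.1566039751491812 2.0818071752707565 0.18967974030337514 0.607207653474731 -0.6318013892021384 [np.float64(0.06354846082563866), np.float64(0.06480996078859745), np.float64(0.05641098804760594), np.float64(0.05748289038375208)]
top rest 362 [0.5301 0.3758 0.0798] ((528.2911987304688, 376.5995178222656), (63.736080169677734, 54.46738815307617), 2.0083820819854736)
top head 29 [ 0.5595 -0.1286  0.0976] ((561.8247680664062, -129.097412109375), (19.71922492980957, 21.4249210357666), 86.3843002319336)
top arch 1011 [ 0.5925 -0.0135  0.0962] ((599.2432250976562, -53.17945098876953), (142.2457275390625, 141.8783721923828), 7.659505844116211)
side rest 235 [0.5251 0.3734 0.0792] ((525.1069946289062, 376.3182067871094), (63.33502197265625, 60.7901611328125), 2.3157835006713867)
side head 64 [ 0.5568 -0.1346  0.0969] ((557.1400146484375, -131.83331298828125), (17.698205947875977, 22.84881019592285), 59.50635528564453)
side arch 1224 [ 0.589  -0.0148  0.0967] ((596.968017578125, -51.47666931152344), (143.18934631347656, 144.01455688476562), 8.405448913574219)
```

>>> drive_tool --deltas '[{"delta_pos":[0.04,-0.032,0],"rotation":[0,0,0],"claw":0.055},{"delta_pos":[0.04,-0.032,0],"rotation":[0,0,0],"claw":0.055},{"delta_pos":[0.04,-0.032,0],"rotation":[0,0,0],"claw":0.055},{"delta_pos":[0.04,-0.032,0],"rotation":[0,0,0],"claw":0.055},{"delta_pos":[0.04,-0.032,0],"rotation":[0,0,0],"claw":0.055}]' --newtons 40

```text
t: 0.72
position: [0.3236, -0.4467, 0.2311]
orientation: [[0.968, 0.251, -0.0], [0.251, -0.968, 0.0], [-0.0, -0.0, -1.0]]
force: [0.8, -0.5, 0.6]
gripper_width: 0.0551
finger_force: 0.0
```

>>> drive_tool --deltas '[{"delta_pos":[0.04,-0.032,0],"rotation":[0,0,0],"claw":0.055},{"delta_pos":[0.04,-0.032,0],"rotation":[0,0,0],"claw":0.055},{"delta_pos":[0.04,-0.032,0],"rotation":[0,0,0],"claw":0.055},{"delta_pos":[0.04,-0.032,0],"rotation":[0,0,0],"claw":0.055},{"delta_pos":[0.0,0.0,0],"rotation":[0,0,6.9],"claw":0.055}]'

```text
t: 1.35
position: [0.4483, -0.2799, 0.231]
orientation: [[0.99, 0.138, 0.001], [0.138, -0.99, 0.002], [0.001, -0.002, -1.0]]
force: [0.3, -0.6, -0.8]
gripper_width: 0.0553
finger_force: 0.0
```

>>> drive_tool --deltas '[{"delta_pos":[0.033,-0.034,0],"rotation":[0,0,0],"claw":0.055},{"delta_pos":[0.033,-0.034,0],"rotation":[0,0,0],"claw":0.055},{"delta_pos":[0.033,-0.034,0],"rotation":[0,0,0],"claw":0.055},{"delta_pos":[0.031,-0.032,0],"rotation":[0,0,0.3],"claw":0.055},{"delta_pos":[0,0,0],"rotation":[0,0,0],"claw":0.055}]'

```text
t: 1.98
position: [0.5584, -0.1299, 0.2307]
orientation: [[0.991, 0.134, 0.0], [0.134, -0.991, 0.002], [0.0, -0.002, -1.0]]
force: [-0.2, 0.1, -0.3]
gripper_width: 0.055
finger_force: 0.0
```

```bash
python3 - <<'E'
from h import *
import pickle
c=camera_info('wrist');o=observe();a,d=grab_frame('wrist');print(o['position'],o['orientation'],c['vertical_fov'],c['cx'],c['cy'],-np.array(c['R']).T@c['t'])
pickle.dump((a,d,c,o),open('W1.pkl','wb'));save('w1.png',a,None,1.4)
E
```

```text
[ 0.55838874 -0.12989224  0.23071249] [[ 9.91012193e-01  1.33771561e-01  5.76828641e-05]
 [ 1.33771153e-01 -9.91010067e-01  2.07981727e-03]
 [ 3.35384702e-04 -2.05340797e-03 -9.99997836e-01]] 61.18705824157793 274.5588315345857 208.048707175584 [ 0.63558996 -0.12045005  0.37319296]
```

View pics/w1.png

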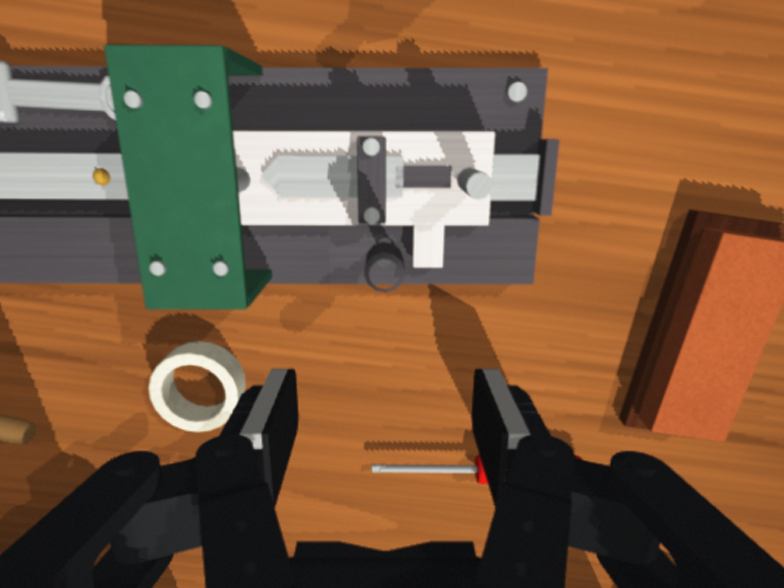

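The wrist view shows the pin head top at (384,267), the tail post top at (478,185), and the arch screws at (132,99), (203,99), (157,268) and (221,268).

```bash
python3 - <<'E'
from h import *
import pickle
np.set_printoptions(precision=4,suppress=True)
a,d,c,o=pickle.load(open('W1.pkl','rb'))
uv=(np.array([[384,268],[478,185],[132,99],[203,99],[157,268],[221,268]])+.5)/1.4-.5
P=atz(c,uv,[.1,.082,.096,.096,.096,.096]);print(P,P[2:].mean(0))
R=np.array(o['orientation']);p=np.array(o['position'])
m=P[2:].mean(0)
x=P[2:4].mean(0)-P[4:].mean(0);x[2]=0;x/=np.linalg.norm(x);y=np.array([-x[1],x[0],0]);print(np.degrees(np.arctan2(x[1],x[0])))
for q in P[:2]: print('slide',x@(q-m),y@(q-m),'tool',R.T@(q-p))
E
```

```text
[[ 0.5622 -0.1294  0.1   ]
 [ 0.6135 -0.177   0.082 ]
 [ 0.6335  0.012   0.096 ]
 [ 0.6385 -0.0243  0.096 ]
 [ 0.5436 -0.      0.096 ]
 [ 0.5485 -0.0365  0.096 ]] [ 0.591  -0.0122  0.096 ]
7.6663031257650225
slide -0.044189088983736316 -0.11233989135374733 tool [0.0038 0.0003 0.1307]
slide 0.0003195382570770275 -0.16632004213633714 tool [0.0483 0.0544 0.1486]
```

>>> drive_tool --deltas '[{"delta_pos":[0.002,0.0,0.04],"rotation":[0,0,0],"claw":0.055},{"delta_pos":[0,0,0.04],"rotation":[0,0,0],"claw":0.055},{"delta_pos":[0,0,0.04],"rotation":[0,0,0],"claw":0.055},{"delta_pos":[0,0,0.037],"rotation":[0,0,0],"claw":0.055},{"delta_pos":[0,0,0],"rotation":[0,0,0],"claw":0.02}]' --newtons 40

```text
t: 2.65
position: [0.5561, -0.1349, 0.0721]
orientation: [[0.992, 0.126, -0.006], [0.126, -0.992, 0.0], [-0.006, -0.001, -1.0]]
force: [-1.0, -0.1, 0.1]
gripper_width: 0.0379
finger_force: 0.0
```

>>> drive_tool --deltas '[{"delta_pos":[0,0,0],"rotation":[0,0,0],"claw":0.01},{"delta_pos":[0,0,0],"rotation":[0,0,0],"claw":0.01},{"delta_pos":[0,0,0],"rotation":[0,0,0],"claw":0.01}]' --newtons 40

```text
t: 3.02
position: [0.559, -0.134, 0.0754]
orientation: [[0.992, 0.128, 0.001], [0.128, -0.992, -0.0], [0.001, 0.0, -1.0]]
force: [-1.0, 0.7, 0.2]
gripper_width: 0.0227
finger_force: 38.6
```

>>> drive_tool --deltas '[{"delta_pos":[0,0,-0.01],"rotation":[0,0,0],"claw":0.01},{"delta_pos":[0,0,-0.015],"rotation":[0,0,0],"claw":0.01},{"delta_pos":[0,0,-0.03],"rotation":[0,0,0],"claw":0.01},{"delta_pos":[0,0,-0.04],"rotation":[0,0,0],"claw":0.01},{"delta_pos":[0,0,-0.03],"rotation":[0,0,0],"claw":0.01}]'

```text
t: 3.65
position: [0.5592, -0.134, 0.2023]
orientation: [[0.992, 0.128, 0.003], [0.128, -0.992, -0.0], [0.003, 0.001, -1.0]]
force: [1.1, 0.7, -0.4]
gripper_width: 0.0227
finger_force: 38.7
```

>>> drive_tool --deltas '[{"delta_pos":[-0.003,-0.04,0],"rotation":[0,0,0],"claw":0.01},{"delta_pos":[-0.003,-0.04,0],"rotation":[0,0,0],"claw":0.01},{"delta_pos":[-0.003,-0.04,0],"rotation":[0,0,0],"claw":0.01},{"delta_pos":[-0.003,-0.04,0],"rotation":[0,0,0],"claw":0.01},{"delta_pos":[-0.003,-0.04,0],"rotation":[0,0,0],"claw":0.01}]'

```text
t: 4.28
position: [0.5182, 0.0638, 0.2007]
orientation: [[0.992, 0.128, 0.002], [0.128, -0.992, 0.0], [0.002, -0.0, -1.0]]
force: [0.7, -0.2, -0.5]
gripper_width: 0.0225
finger_force: 38.7
```

>>> drive_tool --deltas '[{"delta_pos":[-0.003,-0.04,0],"rotation":[0,0,0],"claw":0.01},{"delta_pos":[-0.003,-0.04,0],"rotation":[0,0,0],"claw":0.01},{"delta_pos":[-0.003,-0.04,0],"rotation":[0,0,0],"claw":0.01},{"delta_pos":[-0.003,-0.04,0],"rotation":[0,0,0],"claw":0.01},{"delta_pos":[-0.003,-0.04,0],"rotation":[0,0,0],"claw":0.01}]'

```text
t: 4.9
position: [0.4778, 0.2604, 0.2007]
orientation: [[0.992, 0.128, 0.002], [0.128, -0.992, 0.001], [0.002, -0.001, -1.0]]
force: [0.3, 0.7, 0.4]
gripper_width: 0.0227
finger_force: 38.8
```

>>> drive_tool --deltas '[{"delta_pos":[-0.003,-0.04,0],"rotation":[0,0,0],"claw":0.01},{"delta_pos":[-0.003,-0.04,0],"rotation":[0,0,0],"claw":0.01},{"delta_pos":[-0.003,-0.03,0],"rotation":[0,0,3],"claw":0.01},{"delta_pos":[0,0,0],"rotation":[0,0,2.8],"claw":0.01},{"delta_pos":[0,0,0],"rotation":[0,0,0],"claw":0.01}]'

```text
t: 5.52
position: [0.4548, 0.3673, 0.2003]
orientation: [[1.0, 0.028, 0.001], [0.028, -1.0, 0.0], [0.001, -0.0, -1.0]]
force: [-0.1, -0.5, -0.8]
gripper_width: 0.0229
finger_force: 38.9
```

```bash
python3 - <<'E'
from h import *
import pickle
c=camera_info('wrist');o=observe();a,d=grab_frame('wrist');print(o['position'],o['orientation'],-np.array(c['R']).T@c['t'])
pickle.dump((a,d,c,o),open('W2.pkl','wb'));save('w2.png',a,None,1.4)
E
```

```text
[0.45484861 0.36728477 0.20032692] [[ 9.99614013e-01  2.77628158e-02  1.02482904e-03]
 [ 2.77623224e-02 -9.99614431e-01  4.92515625e-04]
 [ 1.03810751e-03 -4.63873886e-04 -9.99999354e-01]] [0.53259214 0.36856222 0.34284277]
```

View pics/w2.png

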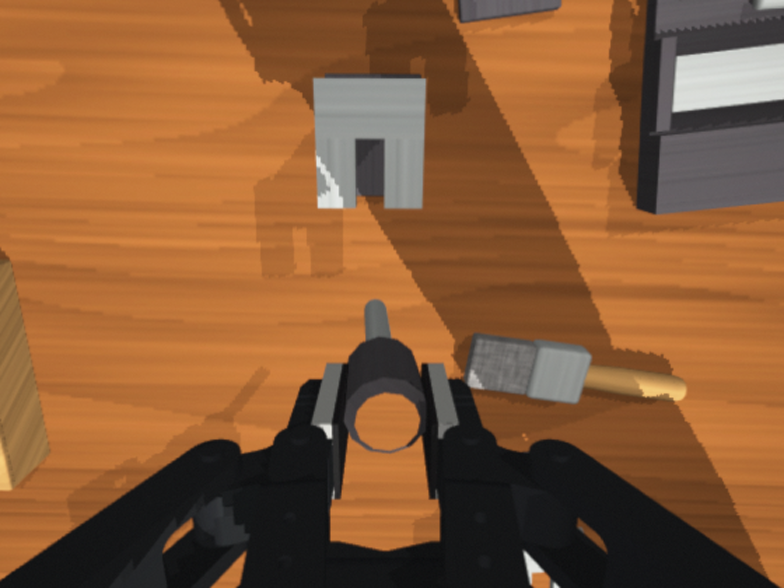

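The pin hangs between the pads with its shank end at about (375,304) and the head top at about (388,418). The fork plate corners are (313,78), (425,78), (423,208) and (318,208). The slot front is (355–386,208) and its closed end (355–383,139).

```bash
python3 - <<'E'
from h import *
import pickle
np.set_printoptions(precision=4,suppress=True)
a,d,c,o=pickle.load(open('W2.pkl','rb'))
un=lambda p:(np.array(p,float)+.5)/1.4-.5
p=np.array(o['position']);R=np.array(o['orientation'])
P=atz(c,un([[313,78],[425,78],[423,208],[318,208],[355,207],[385.5,208],[355.5,139],[383.5,139]]),.08);print(P)
S=(P[4]+P[5])/2;C=(P[6]+P[7])/2
print('slot',S,C,'yaw',np.degrees(np.arctan2(*(C-S)[[1,0]])),'back yaw',np.degrees(np.arctan2(*(P[0]-P[1])[[1,0]]))-90,np.degrees(np.arctan2(*(P[3]-P[2])[[1,0]]))-90)
print('shank end',atz(c,un([[375,306]]),p[2]-.0694)[0],'head top',atz(c,un([[387,417]]),p[2]+.0246)[0])
N=C-np.array([.006,0,0]);print('notch',N,'rel tool',R.T@(N-p))
E
```

```text
[[0.5564 0.4042 0.08  ]
 [0.5579 0.3497 0.08  ]
 [0.4949 0.3474 0.08  ]
 [0.4934 0.4027 0.08  ]
 [0.4945 0.3832 0.08  ]
 [0.4944 0.3672 0.08  ]
 [0.5286 0.3833 0.08  ]
 [0.529  0.3691 0.08  ]]
slot [0.4944 0.3752 0.08  ] [0.5288 0.3762 0.08  ] yaw 1.6844444326919148 back yaw 1.581851298750621 1.5768385794927156
shank end [0.4576 0.3709 0.1309] head top [0.4591 0.366  0.2249]
notch [0.5228 0.3762 0.08  ] rel tool [ 0.0681 -0.007   0.1204]
```

```bash
python3 - <<'E'
from h import *
import pickle
np.set_printoptions(precision=1,suppress=True)
a,d,c,o=pickle.load(open('W2.pkl','rb'))
p=np.array(o['position']);R=np.array(o['orientation'])
X=[p+R@[.003,0,z] for z in(-.0246,.0074,.0694)]
print(proj(c,X)*1.4+.2); X=[p+R@[.003,0.001,z] for z in(-.0246,.0074,.0694)]
print(proj(c,X)*1.4+.2); print(np.array(c['R']))
save('w2c.png',a,(220,200,340,330),4.5)
E
```

```text
[[381.7 420.9]
 [382.2 367.6]
 [382.9 305.4]]
[[385.4 420.9]
 [385.3 367.6]
 [385.1 305.4]]
[[ 0.  -1.  -0. ]
 [-1.  -0.   0.3]
 [-0.3 -0.  -1. ]]
```

View pics/w2c.png

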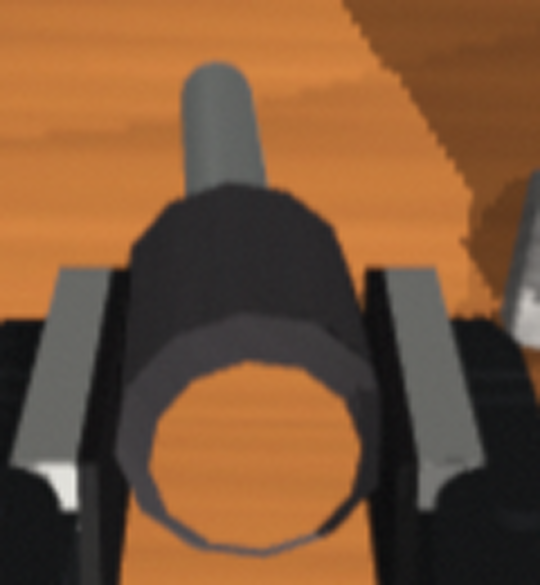

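```bash
python3 - <<'E'
from h import *
np.set_printoptions(precision=4,suppress=True)
for n in('side','wrist'):
    c=camera_info(n);a,d=grab_frame(n);h,w=d.shape
    v,u=np.mgrid[:h,:w];o,r=ray(c,np.stack([u,v],-1).reshape(-1,2));P=o+r*d.reshape(-1,1)
    print(n)
    for z in np.arange(.125,.23,.008):
        m=(d.ravel()>0)&(np.hypot(P[:,0]-.458,P[:,1]-.369)<.015)&(abs(P[:,2]-z)<.004)
        if m.sum()>3: q=P[m];print(round(z,3),m.sum(),q.mean(0),q.min(0)[:2],q.max(0)[:2])
E
```

```text
side
0.133 6 [0.455  0.3667 0.1344] [0.4523 0.3658] [0.4578 0.3687]
0.141 8 [0.4557 0.3675 0.1411] [0.4529 0.3659] [0.4588 0.3698]
0.149 10 [0.4556 0.3681 0.1488] [0.4507 0.3633] [0.4595 0.3739]
0.157 12 [0.4556 0.3674 0.1574] [0.4512 0.3634] [0.4607 0.3721]
0.165 7 [0.4557 0.3654 0.166 ] [0.4516 0.3622] [0.4604 0.3669]
0.173 11 [0.4555 0.3665 0.1724] [0.4523 0.3635] [0.461  0.3696]
0.181 8 [0.4563 0.3667 0.1808] [0.4533 0.3654] [0.4588 0.3695]
0.189 4 [0.4567 0.364  0.1881] [0.4537 0.3586] [0.4589 0.3669]
0.197 13 [0.4574 0.3597 0.1953] [0.4462 0.355 ] [0.4679 0.367 ]
wrist
0.133 40 [0.4605 0.3706 0.1345] [0.457  0.3657] [0.4617 0.375 ]
0.141 69 [0.4603 0.3706 0.1412] [0.4561 0.3651] [0.4621 0.3749]
0.149 75 [0.4607 0.3697 0.149 ] [0.4576 0.3645] [0.4622 0.3739]
0.157 88 [0.4607 0.3693 0.1572] [0.4575 0.364 ] [0.4621 0.3737]
0.165 90 [0.4608 0.369  0.1652] [0.4574 0.3635] [0.4624 0.3733]
0.173 79 [0.4614 0.3687 0.1724] [0.4587 0.3642] [0.4626 0.3726]
0.189 13 [0.4661 0.3632 0.1925] [0.4613 0.3561] [0.4687 0.3774]
0.197 323 [0.4672 0.3677 0.1972] [0.4588 0.3546] [0.4698 0.3782]
0.205 447 [0.4669 0.3687 0.2053] [0.4595 0.3546] [0.4699 0.3823]
0.213 600 [0.4663 0.3697 0.2132] [0.4455 0.3546] [0.47   0.3824]
0.221 1477 [0.4629 0.3678 0.2222] [0.4455 0.3545] [0.47   0.3824]
0.229 366 [0.4607 0.3745 0.2284] [0.4455 0.3544] [0.4675 0.3826]
```

>>> drive_tool --deltas '[{"delta_pos":[0,-0.006,0],"rotation":[-2.5,0,0],"claw":0.01},{"delta_pos":[0,-0.001,0.03],"rotation":[0,0,0],"claw":0.01},{"delta_pos":[0,-0.001,0.03],"rotation":[0,0,0],"claw":0.01},{"delta_pos":[0,-0.001,0.03],"rotation":[0,0,0],"claw":0.01},{"delta_pos":[0,-0.001,0.02],"rotation":[0,0,0],"claw":0.01}]'

```text
t: 6.3
position: [0.4547, 0.3713, 0.0882]
orientation: [[1.0, 0.027, 0.0], [0.027, -0.999, -0.044], [-0.001, 0.044, -0.999]]
force: [-0.1, -0.7, 0.3]
gripper_width: 0.023
finger_force: 38.9
```

>>> drive_tool --deltas '[{"delta_pos":[0,0,0],"rotation":[0,0,0],"claw":0.01}]'

```text
t: 6.42
position: [0.4543, 0.3711, 0.0882]
orientation: [[1.0, 0.027, -0.001], [0.027, -0.999, -0.046], [-0.002, 0.045, -0.999]]
force: [0.6, -0.1, 0.6]
gripper_width: 0.0227
finger_force: 38.9
```

```bash
python3 - <<'E'
from h import *
np.set_printoptions(precision=4,suppress=True)
import pickle
o=observe();print(o['position'],o['orientation'][:,2])
c=camera_info('wrist');a,d=grab_frame('wrist');h,w=d.shape
save('w3.png',a,(170,20,370,330),1.9)
v,u=np.mgrid[:h,:w];oo,r=ray(c,np.stack([u,v],-1).reshape(-1,2));P=oo+r*d.reshape(-1,1)
x,y=o['position'][:2]
for z in np.arange(.02,.1,.008):
    m=(d.ravel()>0)&(np.hypot(P[:,0]-x,P[:,1]-y)<.014)&(abs(P[:,2]-z)<.004)
    if m.sum()>3: q=P[m];print(round(z,3),m.sum(),q.mean(0),q.min(0)[:2],q.max(0)[:2])
m=(d.ravel()>0)&(abs(P[:,0]-.526)<.05)&(abs(P[:,1]-.376)<.05)&(abs(P[:,2]-.08)<.004)
q=P[m];print(cv2.minAreaRect(q[:,:2].astype(np.float32)*1000),q[:,2].mean())
for xx in np.arange(.497,.527,.006):
    s=np.sort(q[abs(q[:,0]-xx)<.003][:,1]);g=np.diff(s);i=g.argmax();print(xx,s[0],s[i],s[i+1],s[-1],'mid',(s[i]+s[i+1])/2)
E
```

```text
[0.4543 0.3711 0.0882] [-0.0008 -0.0455 -0.999 ]
0.02 31 [0.4595 0.372  0.0222] [0.4561 0.3672] [0.4608 0.3765]
0.028 69 [0.4593 0.3723 0.0282] [0.4551 0.3668] [0.461  0.3765]
0.036 76 [0.4597 0.3719 0.0361] [0.4554 0.3666] [0.4612 0.3766]
0.044 82 [0.4598 0.3719 0.0444] [0.4568 0.3666] [0.4614 0.3761]
0.052 90 [0.4598 0.372  0.0521] [0.4565 0.3665] [0.4613 0.3762]
0.06 90 [0.4603 0.3719 0.0595] [0.4568 0.3672] [0.4617 0.3762]
0.084 212 [0.4657 0.3724 0.0844] [0.4583 0.3595] [0.4683 0.3825]
0.092 265 [0.4654 0.3716 0.0921] [0.4582 0.3593] [0.4683 0.3822]
((525.5828247070312, 376.304931640625), (63.4640998840332, 55.2672004699707), 1.0489481687545776) 0.07981948429812079
0.497 0.34818517719968906 0.3683308356615888 0.38344026506518164 0.4033891127256254 mid 0.3758855503633852
0.503 0.34824125198714206 0.36847293836171924 0.38346382594968104 0.40348111643634166 mid 0.37596838215570016
0.509 0.3484110251267154 0.3685727055473815 0.3834793781259026 0.40354704984023243 mid 0.376026041836642
0.515 0.3485475326254071 0.36874452538174524 0.3835502394897173 0.40369076352370464 mid 0.37614738243573126
0.521 0.3487658299962679 0.36890747674179797 0.3838855854639488 0.40375420674778456 mid 0.3763965311028734
0.527 0.34864892518904367 0.3694177624254625 0.37015319524470414 0.40399302580343205 mid 0.3697854788350833
```

View pics/w3.png

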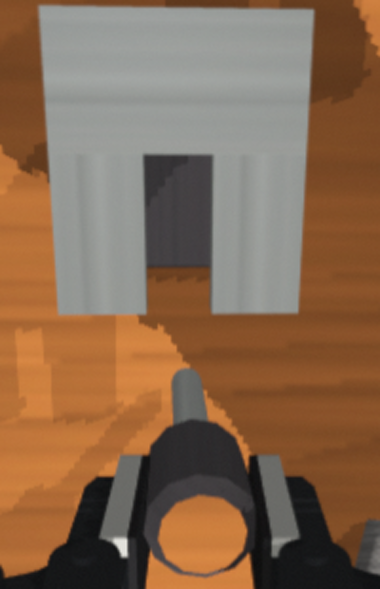

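>>> drive_tool --deltas '[{"delta_pos":[0,-0.003,-0.003],"rotation":[0,0,0],"claw":0.01},{"delta_pos":[0.012,0,0],"rotation":[0,0,0],"claw":0.01},{"delta_pos":[0.012,0,0],"rotation":[0,0,0],"claw":0.01},{"delta_pos":[0.008,0,0],"rotation":[0,0,0],"claw":0.01},{"delta_pos":[0.006,0,0],"rotation":[0,0,0],"claw":0.01}]'

```text
t: 7.1
position: [0.4933, 0.3761, 0.092]
orientation: [[1.0, 0.026, 0.001], [0.026, -0.999, -0.044], [-0.0, 0.044, -0.999]]
force: [0.4, -0.3, -1.3]
gripper_width: 0.0231
finger_force: 38.9
```

>>> drive_tool --deltas '[{"delta_pos":[0.007,0,0],"rotation":[0,0,0],"claw":0.01},{"delta_pos":[0.007,0,0],"rotation":[0,0,0],"claw":0.01}]'

```text
t: 7.35
position: [0.5069, 0.3767, 0.092]
orientation: [[1.0, 0.027, 0.001], [0.027, -0.999, -0.044], [-0.0, 0.044, -0.999]]
force: [0.7, -0.3, -0.1]
gripper_width: 0.0224
finger_force: 38.9
```

>>> drive_tool --deltas '[{"delta_pos":[0.005,0.001,0],"rotation":[0,0,0],"claw":0.01},{"delta_pos":[0.004,0,0],"rotation":[0,0,0],"claw":0.01},{"delta_pos":[0.004,0,0],"rotation":[0,0,0],"claw":0.01},{"delta_pos":[0,0,0],"rotation":[0,0,0],"claw":0.01}]'

```text
t: 7.85
position: [0.5198, 0.376, 0.0921]
orientation: [[1.0, 0.027, 0.001], [0.027, -0.999, -0.044], [0.0, 0.044, -0.999]]
force: [0.7, -0.5, -0.6]
gripper_width: 0.0228
finger_force: 38.9
```

```bash
python3 - <<'E'
from h import *
np.set_printoptions(precision=4,suppress=True)
o=observe();print(o['position'],o['force'])
c=camera_info('wrist');a,d=grab_frame('wrist');h,w=d.shape
v,u=np.mgrid[:h,:w];oo,r=ray(c,np.stack([u,v],-1).reshape(-1,2));P=oo+r*d.reshape(-1,1)
x,y=o['position'][:2]
for z in np.arange(.07,.12,.004):
    m=(d.ravel()>0)&(np.hypot(P[:,0]-x-.004,P[:,1]-y)<.0155)&(abs(P[:,2]-z)<.002)
    if m.sum()>3: q=P[m];print(round(z,3),m.sum(),q.mean(0),q.min(0)[:2],q.max(0)[:2])
E
```

```text
[0.5198 0.376  0.0921] [ 0.7281 -0.4814 -0.6388]
0.078 622 [0.5312 0.3764 0.0795] [0.5173 0.3606] [0.5391 0.3913]
0.082 480 [0.5319 0.3755 0.0804] [0.5193 0.3606] [0.5392 0.3913]
0.086 116 [0.5318 0.3769 0.0864] [0.5251 0.365 ] [0.5343 0.3874]
0.09 176 [0.5319 0.3769 0.09  ] [0.5245 0.3645] [0.5343 0.3868]
0.094 189 [0.5318 0.377  0.0941] [0.5233 0.364 ] [0.5346 0.3901]
0.098 255 [0.5312 0.3768 0.098 ] [0.5246 0.3622] [0.5343 0.3904]
0.102 290 [0.5312 0.3767 0.1021] [0.5245 0.362 ] [0.5348 0.3903]
0.106 313 [0.5312 0.3776 0.1061] [0.5133 0.3621] [0.5348 0.3904]
0.11 343 [0.5308 0.377  0.11  ] [0.5136 0.3621] [0.5347 0.3905]
0.114 985 [0.5274 0.3764 0.1145] [0.5109 0.362 ] [0.5348 0.3901]
0.118 466 [0.5257 0.3763 0.1171] [0.5128 0.362 ] [0.5339 0.3902]
```

>>> drive_tool --deltas '[{"delta_pos":[0,0,0.002],"rotation":[0,0,0],"claw":0.01},{"delta_pos":[0,0,0.0015],"rotation":[0,0,0],"claw":0.01},{"delta_pos":[0,0,0],"rotation":[0,0,0],"claw":0.01}]'

```text
t: 8.28
position: [0.5194, 0.3758, 0.0884]
orientation: [[1.0, 0.027, 0.001], [0.027, -0.999, -0.044], [-0.0, 0.044, -0.999]]
force: [0.0, 0.2, 0.2]
gripper_width: 0.0225
finger_force: 38.9
```

>>> drive_tool --deltas '[{"delta_pos":[0,0,0.001],"rotation":[0,0,0],"claw":0.01},{"delta_pos":[0,0,0],"rotation":[0,0,0],"claw":0.03},{"delta_pos":[0,0,0],"rotation":[0,0,0],"claw":0.045},{"delta_pos":[0,0,0],"rotation":[0,0,0],"claw":0.045}]'

```text
t: 8.78
position: [0.5196, 0.3759, 0.0877]
orientation: [[1.0, 0.027, 0.001], [0.027, -0.999, -0.043], [0.0, 0.044, -0.999]]
force: [-0.1, -0.1, 0.4]
gripper_width: 0.0453
finger_force: 0.0
```

>>> drive_tool --deltas '[{"delta_pos":[0,0,-0.02],"rotation":[0,0,0],"claw":0.045},{"delta_pos":[0,0,-0.03],"rotation":[0,0,0],"claw":0.045},{"delta_pos":[-0.02,0,-0.03],"rotation":[2.5,0,0],"claw":0.055},{"delta_pos":[-0.03,0,-0.03],"rotation":[0,0,0],"claw":0.055},{"delta_pos":[0,0,0],"rotation":[0,0,0],"claw":0.055}]'

```text
t: 9.4
position: [0.4685, 0.3793, 0.2003]
orientation: [[1.0, 0.029, 0.002], [0.029, -1.0, 0.003], [0.003, -0.003, -1.0]]
force: [0.2, 1.2, 1.3]
gripper_width: 0.055
finger_force: 0.0
```

```bash
python3 - <<'E'
from h import *
np.set_printoptions(precision=4,suppress=True)
o=observe();print(o['position'],o['force'])
for n in('wrist','side','top'):
    c=camera_info(n);a,d=grab_frame(n);h,w=d.shape
    v,u=np.mgrid[:h,:w];oo,r=ray(c,np.stack([u,v],-1).reshape(-1,2));P=oo+r*d.reshape(-1,1)
    print(n)
    for z in np.arange(.024,.124,.008):
        m=(d.ravel()>0)&(np.hypot(P[:,0]-.5225,P[:,1]-.3765)<.0155)&(abs(P[:,2]-z)<.004)
        if m.sum()>3: q=P[m];print(round(z,3),m.sum(),q.mean(0),q.min(0)[:2],q.max(0)[:2])
E
```

```text
[0.4685 0.3793 0.2003] [0.1632 1.1525 1.259 ]
wrist
0.04 4 [0.525  0.3742 0.0425] [0.5239 0.3712] [0.5263 0.3803]
0.056 9 [0.5264 0.3767 0.0556] [0.5244 0.3733] [0.5273 0.3803]
0.064 8 [0.5262 0.377  0.0641] [0.5244 0.3726] [0.5271 0.3803]
0.072 15 [0.5214 0.3736 0.0726] [0.5103 0.3685] [0.5273 0.3803]
0.08 661 [0.5259 0.3771 0.0798] [0.5112 0.3612] [0.5377 0.3918]
0.088 14 [0.5321 0.3786 0.0881] [0.5281 0.3679] [0.534 0.386]
0.096 17 [0.5323 0.3761 0.0955] [0.5276 0.3663] [0.5341 0.3864]
0.104 27 [0.5313 0.3785 0.105 ] [0.5099 0.3701] [0.5342 0.3867]
0.112 444 [0.5226 0.3758 0.1103] [0.5101 0.364 ] [0.5337 0.3873]
side
0.024 8 [0.5221 0.3769 0.0229] [0.5171 0.3704] [0.5268 0.3828]
0.032 10 [0.5212 0.3743 0.0321] [0.5168 0.3708] [0.5265 0.3787]
0.04 9 [0.5217 0.3761 0.0398] [0.5175 0.3731] [0.5267 0.3781]
0.048 8 [0.5204 0.3747 0.0483] [0.518 0.37 ] [0.5235 0.3774]
0.056 6 [0.5206 0.3735 0.0573] [0.5176 0.3703] [0.5235 0.3761]
0.08 20 [0.5223 0.3692 0.081 ] [0.5099 0.3632] [0.5363 0.3782]
0.088 19 [0.5196 0.3683 0.0881] [0.5103 0.3616] [0.5302 0.3745]
0.096 19 [0.52   0.3673 0.0961] [0.51   0.3623] [0.5301 0.3752]
0.104 22 [0.5194 0.3678 0.1043] [0.5102 0.3621] [0.5309 0.3759]
0.112 14 [0.5203 0.3691 0.1102] [0.5117 0.363 ] [0.5312 0.3787]
top
0.08 7 [0.5255 0.3674 0.0782] [0.5155 0.3611] [0.5329 0.3885]
0.112 4 [0.5323 0.376  0.1114] [0.5293 0.3711] [0.5344 0.3849]
```

The pin is parked upright at about (0.522, 0.376), with its head on the plate. Next is the tail post.

>>> drive_tool --deltas '[{"delta_pos":[0.011,0.046,0],"rotation":[0,0,0],"claw":0.055},{"delta_pos":[0.011,0.046,0],"rotation":[0,0,0],"claw":0.055},{"delta_pos":[0.011,0.046,0],"rotation":[0,0,0],"claw":0.055},{"delta_pos":[0.011,0.046,0],"rotation":[0,0,0],"claw":0.055},{"delta_pos":[0.011,0.046,0],"rotation":[0,0,0],"claw":0.055}]'

```text
t: 10.18
position: [0.5313, 0.1474, 0.1963]
orientation: [[1.0, 0.026, -0.001], [0.026, -1.0, -0.001], [-0.001, 0.001, -1.0]]
force: [0.7, 0.2, 0.2]
gripper_width: 0.0549
finger_force: 0.0
```

>>> drive_tool --deltas '[{"delta_pos":[0.011,0.046,0],"rotation":[0,0,0],"claw":0.055},{"delta_pos":[0.011,0.046,0],"rotation":[0,0,0],"claw":0.055},{"delta_pos":[0.011,0.046,0],"rotation":[0,0,0],"claw":0.055},{"delta_pos":[0.011,0.046,0],"rotation":[0,0,0],"claw":0.055},{"delta_pos":[0.011,0.046,0],"rotation":[0,0,0],"claw":0.055}]'

```text
t: 10.8
position: [0.5921, -0.0812, 0.1962]
orientation: [[1.0, 0.026, -0.002], [0.026, -1.0, -0.0], [-0.002, 0.0, -1.0]]
force: [0.0, 0.0, -0.3]
gripper_width: 0.0548
finger_force: 0.0
```

>>> drive_tool --deltas '[{"delta_pos":[0.01,0.046,0],"rotation":[0,0,0],"claw":0.055},{"delta_pos":[0.01,0.046,0],"rotation":[0,0,0],"claw":0.055},{"delta_pos":[0,0,0],"rotation":[0,0,-10],"claw":0.055},{"delta_pos":[0,0,0],"rotation":[0,0,-10],"claw":0.055},{"delta_pos":[0,0,0],"rotation":[0,0,-10],"claw":0.055}]'

```text
t: 11.42
position: [0.6141, -0.1712, 0.1959]
orientation: [[0.85, 0.527, -0.002], [0.527, -0.85, 0.0], [-0.002, -0.001, -1.0]]
force: [-0.3, 0.1, -0.5]
gripper_width: 0.0553
finger_force: 0.0
```

>>> drive_tool --deltas '[{"delta_pos":[0,0,0],"rotation":[0,0,-10],"claw":0.055},{"delta_pos":[0,0,0],"rotation":[0,0,-10],"claw":0.055},{"delta_pos":[0,0,0],"rotation":[0,0,-10],"claw":0.055},{"delta_pos":[0,0,0],"rotation":[0,0,-10],"claw":0.055},{"delta_pos":[0,0,0],"rotation":[0,0,-10],"claw":0.055}]'

```text
t: 12.05
position: [0.6141, -0.1711, 0.1959]
orientation: [[0.142, 0.99, -0.002], [0.99, -0.142, 0.001], [0.0, -0.002, -1.0]]
force: [-0.5, -0.1, 0.2]
gripper_width: 0.0551
finger_force: 0.0
```

>>> drive_tool --deltas '[{"delta_pos":[0,0,0],"rotation":[0,0,-10],"claw":0.055},{"delta_pos":[0,0,0],"rotation":[0,0,-6],"claw":0.055},{"delta_pos":[0,0,0],"rotation":[0,0,0],"claw":0.055}]'

```text
t: 12.42
position: [0.6141, -0.1711, 0.1961]
orientation: [[-0.129, 0.992, -0.002], [0.992, 0.129, 0.001], [0.001, -0.002, -1.0]]
force: [-1.3, -0.0, 0.4]
gripper_width: 0.0553
finger_force: 0.0
```

```bash
cat > post.py <<'E'
from h import *
import sys
np.set_printoptions(precision=4,suppress=True)
o=observe();p=np.array(o['position']);R=np.array(o['orientation']);print(p,o['q'][6],np.degrees(np.arctan2(R[1,0],R[0,0])))
M=np.array([.593,-.0112]);t=np.radians(7.65);X=np.array([np.cos(t),np.sin(t)]);Y=np.array([-X[1],X[0]])
for n in('wrist','side','top'):
    c=camera_info(n);a,d=grab_frame(n);h,w=d.shape
    v,u=np.mgrid[:h,:w];oo,r=ray(c,np.stack([u,v],-1).reshape(-1,2));P=oo+r*d.reshape(-1,1)
    s=np.c_[(P[:,:2]-M)@X,(P[:,:2]-M)@Y]
    lo,hi=float(sys.argv[1]),float(sys.argv[2])
    m=(d.ravel()>0)&(abs(s[:,0])<.02)&(s[:,1]>lo)&(s[:,1]<hi)&(P[:,2]>.077)&(P[:,2]<.087)
    if m.sum()>3:
        print(n,m.sum(),'slide',s[m].min(0),s[m].max(0),'mid',(s[m].min(0)+s[m].max(0))/2,'z',P[m][:,2].max())
        e=(s[m].min(0)+s[m].max(0))/2;q=M+X*e[0]+Y*e[1];print('  world',q,'tool',R.T@(np.r_[q,.07]-p))
E
python3 post.py -.2 -.1
```

```text
[ 0.6141 -0.1711  0.1961] 0.04332286829021315 97.43879337634569
wrist 337 slide [-0.0095 -0.1751] [ 0.0058 -0.1595] mid [-0.0019 -0.1673] z 0.08372581456135675
  world [ 0.6134 -0.1772] tool [-0.0061 -0.0012  0.1261]
side 52 slide [-0.0104 -0.1754] [ 0.0063 -0.1584] mid [-0.002  -0.1669] z 0.08509616853695745
  world [ 0.6132 -0.1769] tool [-0.0057 -0.0014  0.1261]
top 20 slide [-0.0073 -0.1727] [ 0.0083 -0.1613] mid [ 0.0005 -0.167 ] z 0.08491785179744915
  world [ 0.6158 -0.1766] tool [-0.0058  0.0012  0.1261]
```

>>> drive_tool --deltas '[{"delta_pos":[-0.006,-0.0005,0.03],"rotation":[0,0,0],"claw":0.05},{"delta_pos":[0,0,0.04],"rotation":[0,0,0],"claw":0.05},{"delta_pos":[0,0,0.04],"rotation":[0,0,0],"claw":0.05},{"delta_pos":[0,0,0.03],"rotation":[0,0,0],"claw":0.05},{"delta_pos":[0,0,0],"rotation":[0,0,0],"claw":0.05}]'

```text
t: 13.2
position: [0.6131, -0.1761, 0.0554]
orientation: [[-0.13, 0.991, -0.004], [0.991, 0.13, 0.001], [0.001, -0.004, -1.0]]
force: [-0.3, 0.4, 0.8]
gripper_width: 0.0501
finger_force: 0.0
```

>>> drive_tool --deltas '[{"delta_pos":[0,0,0],"rotation":[0,0,0],"claw":0.0},{"delta_pos":[0,0,0],"rotation":[0,0,0],"claw":0.0},{"delta_pos":[0,0,0],"rotation":[0,0,0],"claw":0.0},{"delta_pos":[0,0,0],"rotation":[0,0,0],"claw":0.0}]' --newtons 40

```text
t: 13.7
position: [0.6144, -0.1768, 0.0593]
orientation: [[-0.131, 0.991, 0.0], [0.991, 0.131, -0.001], [-0.001, 0.0, -1.0]]
force: [-4.2, 0.7, 7.3]
gripper_width: 0.0146
finger_force: 39.1
```

>>> drive_tool --deltas '[{"delta_pos":[0.01,0,0],"rotation":[0,0,0],"claw":0.0},{"delta_pos":[0.015,0,0],"rotation":[0,0,0],"claw":0.0},{"delta_pos":[0.015,0,0],"rotation":[0,0,0],"claw":0.0},{"delta_pos":[0.015,0,0],"rotation":[0,0,0],"claw":0.0},{"delta_pos":[0.015,0,0],"rotation":[0,0,0],"claw":0.0}]'

```text
t: 14.32
position: [0.6053, -0.1088, 0.0593]
orientation: [[-0.129, 0.992, 0.001], [0.992, 0.129, -0.003], [-0.003, 0.0, -1.0]]
force: [-3.6, -5.0, 6.4]
gripper_width: 0.0148
finger_force: 39.1
```

>>> drive_tool --deltas '[{"delta_pos":[0.015,0,0],"rotation":[0,0,0],"claw":0.0},{"delta_pos":[0.015,0,0],"rotation":[0,0,0],"claw":0.0},{"delta_pos":[0.012,0,0],"rotation":[0,0,0],"claw":0.0},{"delta_pos":[0,0,0],"rotation":[0,0,0],"claw":0.0}]'

```text
t: 14.82
position: [0.5993, -0.0642, 0.0592]
orientation: [[-0.132, 0.991, -0.0], [0.991, 0.132, -0.0], [-0.0, -0.0, -1.0]]
force: [-5.1, 1.1, 8.6]
gripper_width: 0.0144
finger_force: 39.3
```

>>> drive_tool --deltas '[{"delta_pos":[0,0,0],"rotation":[0,0,0],"claw":0.045},{"delta_pos":[0,0,0],"rotation":[0,0,0],"claw":0.045},{"delta_pos":[0,0,-0.03],"rotation":[0,0,0],"claw":0.045},{"delta_pos":[0,0,-0.04],"rotation":[0,0,0],"claw":0.045},{"delta_pos":[0,0,-0.04],"rotation":[0,0,0],"claw":0.045}]'

```text
t: 15.45
position: [0.6001, -0.0655, 0.169]
orientation: [[-0.131, 0.991, 0.0], [0.991, 0.131, 0.0], [0.0, 0.0, -1.0]]
force: [0.3, -0.7, 0.1]
gripper_width: 0.0449
finger_force: 0.0
```

>>> drive_tool --deltas '[{"delta_pos":[0,0,-0.02],"rotation":[0,0,0],"claw":0.045},{"delta_pos":[0.04,0,0],"rotation":[0,0,0],"claw":0.045},{"delta_pos":[0.04,0,0],"rotation":[0,0,0],"claw":0.045},{"delta_pos":[0.04,0,0],"rotation":[0,0,0],"claw":0.045},{"delta_pos":[0,0,0],"rotation":[0,0,0],"claw":0.045}]'

```text
t: 16.08
position: [0.5839, 0.0578, 0.1883]
orientation: [[-0.137, 0.991, 0.001], [0.991, 0.137, 0.002], [0.002, 0.001, -1.0]]
force: [-0.3, -0.4, 0.7]
gripper_width: 0.0447
finger_force: 0.0
```

```bash
python3 post.py .05 .15
```

```text
[0.5839 0.0578 0.1883] -0.3351862355303792 97.84684633548245
wrist 383 slide [-0.0096  0.0879] [0.0062 0.1036] mid [-0.0017  0.0957] z 0.08354667725396489
  world [0.5786 0.0834] tool [ 0.0259 -0.0019  0.1183]
side 26 slide [-0.0091  0.089 ] [0.0053 0.1049] mid [-0.0019  0.0969] z 0.08489896137421737
  world [0.5782 0.0846] tool [ 0.0271 -0.0022  0.1183]
top 21 slide [-0.007   0.0875] [0.0086 0.1021] mid [0.0008 0.0948] z 0.08580332639305
  world [0.5811 0.0829] tool [0.025  0.0005 0.1183]
```

>>> drive_tool --deltas '[{"delta_pos":[0.026,-0.001,0],"rotation":[0,0,0],"claw":0.045},{"delta_pos":[0,0,0.045],"rotation":[0,0,0],"claw":0.045},{"delta_pos":[0,0,0.045],"rotation":[0,0,0],"claw":0.045},{"delta_pos":[0,0,0.04],"rotation":[0,0,0],"claw":0.045},{"delta_pos":[0,0,0],"rotation":[0,0,0],"claw":0.045}]'

```text
t: 16.85
position: [0.5782, 0.0774, 0.0551]
orientation: [[-0.13, 0.992, -0.005], [0.992, 0.13, -0.002], [-0.001, -0.005, -1.0]]
force: [0.6, -0.1, -0.0]
gripper_width: 0.0449
finger_force: 0.0
```

>>> drive_tool --deltas '[{"delta_pos":[0,0,0],"rotation":[0,0,0],"claw":0.0},{"delta_pos":[0,0,0],"rotation":[0,0,0],"claw":0.0},{"delta_pos":[0,0,0],"rotation":[0,0,0],"claw":0.0},{"delta_pos":[0,0,0],"rotation":[0,0,0],"claw":0.0}]' --newtons 40

```text
t: 17.35
position: [0.5801, 0.079, 0.0595]
orientation: [[-0.131, 0.991, 0.002], [0.991, 0.131, -0.0], [-0.001, 0.002, -1.0]]
force: [-3.8, -1.0, 7.8]
gripper_width: 0.0147
finger_force: 39.3
```

>>> drive_tool --deltas '[{"delta_pos":[0.012,0,0],"rotation":[0,0,0],"claw":0.0},{"delta_pos":[0.012,0,0],"rotation":[0,0,0],"claw":0.0},{"delta_pos":[0.012,0,0],"rotation":[0,0,0],"claw":0.0},{"delta_pos":[0.01,0,0],"rotation":[0,0,0],"claw":0.0},{"delta_pos":[0,0,0],"rotation":[0,0,0],"claw":0.0}]'

```text
t: 17.98
position: [0.5739, 0.1262, 0.0595]
orientation: [[-0.132, 0.991, 0.002], [0.991, 0.132, 0.001], [0.001, 0.002, -1.0]]
force: [-4.4, 1.5, 6.9]
gripper_width: 0.0149
finger_force: 39.2
```

>>> drive_tool --deltas '[{"delta_pos":[0.004,0,0],"rotation":[0,0,0],"claw":0.0},{"delta_pos":[0.002,0,0],"rotation":[0,0,0],"claw":0.0},{"delta_pos":[0,0,0],"rotation":[0,0,0],"claw":0.0}]'

```text
t: 18.35
position: [0.5733, 0.1306, 0.0595]
orientation: [[-0.131, 0.991, 0.002], [0.991, 0.131, -0.0], [-0.001, 0.002, -1.0]]
force: [-3.8, -1.5, 7.6]
gripper_width: 0.0146
finger_force: 39.4
```

>>> drive_tool --deltas '[{"delta_pos":[0.002,0,0],"rotation":[0,0,0],"claw":0.0},{"delta_pos":[0,0,0],"rotation":[0,0,0],"claw":0.0}]'

```text
t: 18.6
position: [0.573, 0.1328, 0.0595]
orientation: [[-0.131, 0.991, 0.002], [0.991, 0.131, -0.0], [-0.0, 0.002, -1.0]]
force: [-4.1, -1.9, 7.5]
gripper_width: 0.0144
finger_force: 39.4
```

>>> drive_tool --deltas '[{"delta_pos":[0.0015,0,0],"rotation":[0,0,0],"claw":0.0},{"delta_pos":[0,0,0],"rotation":[0,0,0],"claw":0.0}]'

```text
t: 18.85
position: [0.5728, 0.1343, 0.0595]
orientation: [[-0.131, 0.991, 0.002], [0.991, 0.131, -0.0], [-0.0, 0.002, -1.0]]
force: [-3.1, -0.6, 8.1]
gripper_width: 0.0147
finger_force: 39.4
```

>>> drive_tool --deltas '[{"delta_pos":[0.0015,0,0],"rotation":[0,0,0],"claw":0.0},{"delta_pos":[0,0,0],"rotation":[0,0,0],"claw":0.0}]'

```text
t: 19.1
position: [0.5726, 0.1359, 0.0595]
orientation: [[-0.131, 0.991, 0.002], [0.991, 0.131, 0.0], [-0.0, 0.002, -1.0]]
force: [-3.4, -1.5, 6.7]
gripper_width: 0.0145
finger_force: 39.4
```

>>> drive_tool --deltas '[{"delta_pos":[0.001,0,0],"rotation":[0,0,0],"claw":0.0},{"delta_pos":[0,0,0],"rotation":[0,0,0],"claw":0.0}]'

```text
t: 19.35
position: [0.5725, 0.1366, 0.0594]
orientation: [[-0.131, 0.991, 0.002], [0.991, 0.131, -0.0], [-0.0, 0.002, -1.0]]
force: [-4.5, -1.8, 7.2]
gripper_width: 0.0144
finger_force: 39.4
```

>>> drive_tool --deltas '[{"delta_pos":[0.001,0,0],"rotation":[0,0,0],"claw":0.0},{"delta_pos":[0,0,0],"rotation":[0,0,0],"claw":0.0}]'

```text
t: 19.6
position: [0.5724, 0.1372, 0.0594]
orientation: [[-0.131, 0.991, 0.002], [0.991, 0.131, -0.001], [-0.001, 0.001, -1.0]]
force: [-3.9, -2.4, 7.7]
gripper_width: 0.0146
finger_force: 39.4
```

>>> drive_tool --deltas '[{"delta_pos":[0,0,0],"rotation":[0,0,0],"claw":0.045},{"delta_pos":[0,0,0],"rotation":[0,0,0],"claw":0.045},{"delta_pos":[0,0,0],"rotation":[0,0,0],"claw":0.045}]'

```text
t: 19.98
position: [0.5723, 0.1379, 0.0579]
orientation: [[-0.131, 0.991, 0.001], [0.991, 0.131, 0.0], [0.0, 0.001, -1.0]]
force: [0.3, 0.6, -0.6]
gripper_width: 0.0449
finger_force: 0.0
```

```bash
python3 - <<'E'
from h import *
import pickle
a,d,c,o=pickle.load(open('W1.pkl','rb'))
M=np.array([.591,-.0122]);t=np.radians(7.65);X=np.array([np.cos(t),np.sin(t)]);Y=np.array([-X[1],X[0]])
P=atz(c,(np.array([[101,177]])+.5)/1.4-.5,.03)[0,:2]-M;print('ball w1',P@X,P@Y)
a,d,c=pickle.load(open('D.pkl','rb'))['top']
P=atz(c,(np.array([[266,202]])+.5)/4.7-.5+[200,150],.03)[0,:2]-M;print('ball top',P@X,P@Y)
E
python3 post.py .12 .18
```

```text
ball w1 2.278877777532086e-05 0.0782164538640727
ball top 0.00373012657033075 0.07929462818819784
[0.5723 0.1379 0.0579] -0.5786911335229946 97.53929353166238
wrist 1351 slide [-0.0096  0.1463] [0.0061 0.1631] mid [-0.0017  0.1547] z 0.08367081430682488
  world [0.5707 0.1419] tool [ 0.0042 -0.001  -0.0121]
side 27 slide [-0.0089  0.1469] [0.0058 0.1648] mid [-0.0016  0.1558] z 0.08433063902828675
  world [0.5707 0.143 ] tool [ 0.0053 -0.0009 -0.0121]
```

Position is about 0.160 by camera. I'll re-grip and nudge it, reading the force, to make sure it's in the detent.

>>> drive_tool --deltas '[{"delta_pos":[0,0,0],"rotation":[0,0,0],"claw":0.0},{"delta_pos":[0,0,0],"rotation":[0,0,0],"claw":0.0},{"delta_pos":[0,0,0],"rotation":[0,0,0],"claw":0.0},{"delta_pos":[0,0,0],"rotation":[0,0,0],"claw":0.0}]'

```text
t: 20.62
position: [0.5722, 0.1379, 0.0576]
orientation: [[-0.131, 0.991, 0.0], [0.991, 0.131, 0.0], [0.0, 0.0, -1.0]]
force: [1.6, -0.4, 0.6]
gripper_width: 0.0142
finger_force: 39.0
```

>>> drive_tool --deltas '[{"delta_pos":[0.001,0,0],"rotation":[0,0,0],"claw":0.0},{"delta_pos":[0,0,0],"rotation":[0,0,0],"claw":0.0}]'

```text
t: 20.88
position: [0.5721, 0.1381, 0.0576]
orientation: [[-0.131, 0.991, 0.0], [0.991, 0.131, -0.001], [-0.001, 0.0, -1.0]]
force: [1.9, -3.2, 2.5]
gripper_width: 0.0149
finger_force: 39.1
```

>>> drive_tool --deltas '[{"delta_pos":[0.001,0,0],"rotation":[0,0,0],"claw":0.0},{"delta_pos":[0,0,0],"rotation":[0,0,0],"claw":0.0}]'

```text
t: 21.12
position: [0.5721, 0.1387, 0.0576]
orientation: [[-0.13, 0.991, 0.0], [0.991, 0.13, -0.001], [-0.001, 0.0, -1.0]]
force: [2.5, -5.8, 3.0]
gripper_width: 0.0147
finger_force: 39.1
```

>>> drive_tool --deltas '[{"delta_pos":[-0.002,0,0],"rotation":[0,0,0],"claw":0.0},{"delta_pos":[0,0,0],"rotation":[0,0,0],"claw":0.0}]'

```text
t: 21.38
position: [0.5722, 0.1382, 0.0576]
orientation: [[-0.131, 0.991, 0.0], [0.991, 0.131, 0.001], [0.001, 0.0, -1.0]]
force: [1.9, -0.9, 2.4]
gripper_width: 0.0143
finger_force: 39.0
```

>>> drive_tool --deltas '[{"delta_pos":[-0.001,0,0],"rotation":[0,0,0],"claw":0.0},{"delta_pos":[0,0,0],"rotation":[0,0,0],"claw":0.0}]'

```text
t: 21.62
position: [0.5722, 0.1375, 0.0576]
orientation: [[-0.132, 0.991, 0.0], [0.991, 0.132, 0.001], [0.001, 0.0, -1.0]]
force: [1.8, 1.2, 1.5]
gripper_width: 0.0143
finger_force: 39.0
```

>>> drive_tool --deltas '[{"delta_pos":[0.0005,0,0],"rotation":[0,0,0],"claw":0.0},{"delta_pos":[0,0,0],"rotation":[0,0,0],"claw":0.045},{"delta_pos":[0,0,0],"rotation":[0,0,0],"claw":0.045},{"delta_pos":[0,0,0],"rotation":[0,0,0],"claw":0.045},{"delta_pos":[0,0,-0.03],"rotation":[0,0,0],"claw":0.045}]'

```text
t: 22.25
position: [0.5705, 0.1367, 0.086]
orientation: [[-0.131, 0.991, -0.004], [0.991, 0.131, -0.001], [-0.001, -0.004, -1.0]]
force: [0.1, -0.7, 0.4]
gripper_width: 0.0449
finger_force: 0.0
```

>>> drive_tool --deltas '[{"delta_pos":[0,0,-0.04],"rotation":[0,0,0],"claw":0.045},{"delta_pos":[0,0,-0.04],"rotation":[0,0,0],"claw":0.045},{"delta_pos":[0,0,-0.03],"rotation":[0,0,0],"claw":0.045},{"delta_pos":[-0.04,-0.04,0],"rotation":[0,0,0],"claw":0.045},{"delta_pos":[0,0,0],"rotation":[0,0,0],"claw":0.045}]'

```text
t: 22.88
position: [0.5355, 0.0884, 0.1976]
orientation: [[-0.128, 0.992, -0.002], [0.992, 0.127, -0.003], [-0.003, -0.002, -1.0]]
force: [0.4, -0.1, 0.2]
gripper_width: 0.0452
finger_force: 0.0
```

```bash
python3 post.py .12 .18; python3 - <<'E'
from h import *
a,_=grab_frame('top');b,_=grab_frame('side')
import numpy as np
save('end.png',np.hstack([a[130:270,120:400],b[90:310,180:400][:140]]),None,1.5)
E
```

```text
[0.5355 0.0884 0.1976] -0.40814714544914493 97.3252696755136
wrist 398 slide [-0.0097  0.146 ] [0.0062 0.1624] mid [-0.0017  0.1542] z 0.08395350884963126
  world [0.5707 0.1414] tool [0.0485 0.042  0.1273]
side 29 slide [-0.0096  0.1464] [0.0045 0.1632] mid [-0.0026  0.1548] z 0.0852020368326013
  world [0.5698 0.1419] tool [0.0491 0.0412 0.1273]
top 13 slide [-0.0075  0.1498] [0.0042 0.1609] mid [-0.0017  0.1553] z 0.08614377876140167
  world [0.5707 0.1425] tool [0.0496 0.0421 0.1273]
```

View pics/end.png

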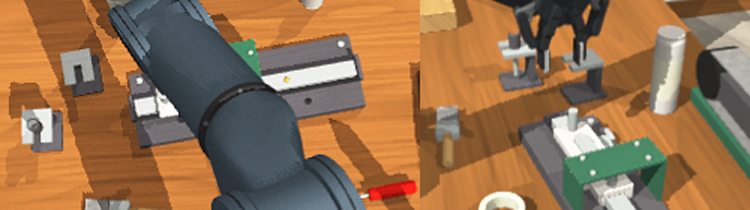

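The pin sits in the leftmost rest, with its head at (35,125). The carrier has passed the arch, the lead post is at about +0.155 on the slide axis, and the first station's ball is exposed at (287,79).

```bash
python3 -c "
from plant import *
print(hand_in())"
```

```text
the job is handed in; nothing more can be done
None
```

The job is handed in after about 23 s: the stop pin hangs upright in the leftmost rest's notch, and the carrier was moved through the arch and sits in the next station's detent (measured at about 0.160 m, and a nudge met about 6 N).

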